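# Hold a wiring duct butted up for screwing

### The arm

A 7-joint arm with a two-finger parallel gripper is mounted at the origin on the work surface. World frame = base frame: x ahead of the robot, y to its left, z up, the work surface at z = 0. Lengths are in mm, angles in degrees, forces in N, time in s.
With the tool pointing down it reaches from about 425 to 875 mm from the base axis. Payload 9.9 kg.
Tool frame: the origin (TCP) lies midway between the tips of the shut fingers; the grasp point (between the pads) lies 19 mm behind it; z points along the fingers, y is the direction in which the jaws open and shut (so a half turn about z gives the same grasp; the last joint's range is limited). The gripper opens to 85 mm and grips with 20 to 120 N. Pads are 22 mm wide; open, the fingers measure 114 mm over their backs; the gripper's body (76 mm by 85 mm) begins 54 mm behind the grasp point. The pads swing forward as they close: fully open they stand 13 mm farther back than shut.
Start: joints at [-72.811, 32.985, 1.427, 82.34, -0.859, 64.687, -3.237], TCP at [252.745, 625.899, 231.289] pointing down, gripper open.
Joint ranges: [-157.87, 157.87], [-19.46, 123.44], [-87.15, 90], [11.01, 140.99], [-62.26, 242.26], [9.8, 113.94], [-161.44, 161.44]. Speed limits (degrees/s): [127.2, 127.2, 172.46, 172.46, 180, 180, 180].

### API

Orientations are given as a 3x3 rotation matrix whose columns are the frame's x, y, z axes.
In Python, from cell import env, eyes, recognise, trace gives the robot as it stands.
- The arm moves only by the shell command python3 -m pendant 'ROWS' [FORCE]. ROWS is JSON, a list of rows, each a list of 7 numbers: the shift along the tool's x, y, z in mm, then the turn, a rotation vector about the tool's x, y, z in degrees, then the gripper's target within -1 to 1 (shut at 1, half-way at 0, fully open at -1). In form: [[x, y, z, ax, ay, az, hand], ...]. A call has 1 to 10 rows; each row shifts and turns the commanded pose from where the row before left it, along the tool's axes as they then stand; what a row does not reach is not made up. A row lasts 1/10 s, in which the tool goes at most 50 mm and 8.59 degrees, less where a joint would pass 70% of its speed; a pose out of reach is approached as far as the arm can. A call is refused whole if a number of a shift passes 50 or a number of a turn 8.59, either way. A call with a gripper value outside its range is refused whole. The fingers move at their own pace and stop on an object; FORCE is the grip in N (left out, the last holds). Time passes only in rows, so rows that do not move let the fingers close. It gives the time, the measured TCP pose, the force and the opening at its end, in the units of the state.
- env.state(): the state, without advancing time (a new reading comes with each control period).
- eyes.capture(name): name is "scene" or "top" or "wrist"; returns a dict with "img" (400x640x3 uint8, red, green, blue), "depth" (400x640 float32, mm along the optical axis (not along the pixel's ray), 0 where there is no reading), "camera_matrix" (3x3 intrinsics, pixels), "D" ([k1, k2, p1, p2, k3] as OpenCV has them; the pictures are not rectified), "world_to_cam" (4x4, takes a point from world to camera coordinates). Camera axes: x right, y down, z forward; pixel columns grow to the right and rows downward; lengths in mm; the calibration is good to about 2 mm. A picture is of the moment at which its call begins.
- env.finish_job(): hands the job in, once; it reports no verdict.
Trained networks look in the newest picture that a camera, given by its name, has taken for a name from the list of things; names that differ only in an ending like _2 or _b are one class to them, and where a whole thing is asked for, a point or a joint stands for the part that bears it (a point fixed in the world has none). Each returns a list of dicts, best first, with "score" (0 to 1); they miss things now and then, are a little off and sometimes report something else, mostly with a low value. They report only what shows in the picture. A call takes as long as a camera call. They do not tell look-alikes from the thing itself.
- recognise(query, camera): "box" ([left, top, right, bottom] in pixels, round what is visible of it).
- trace(query, camera): "pixels" (400x640 bool, what is visible of it) and "box" ([left, top, right, bottom] in pixels, round what is visible of it).
The state is a dict: "clock": time; "q": joint angles; "qd": joint speeds; "tau": joint torques, N m; "tool_pos": TCP position; "tool_rot": TCP orientation; "contact_force": force on the tool from outside, world axes, zero at the start; "wrist_torque": the same for the moment, N m; "gripper_width": finger opening in mm.
Only numpy, scipy, OpenCV 4.12 (cv2) and the standard library are available. Lean on these libraries where they do the work, as an engineer would, in place of code of your own. Each camera call takes 0.05 s, during which the arm holds its last target.

### The job

Take the loose wide wiring duct, the one of the same section as the duct already screwed to the mounting plate, and lay it flat on the plate, base down, along the marked line, so that the two tapped holes in the plate show through the two slots in its floor. Push its end squarely against the side of the fitted duct and keep it pressed there with a steady push of about 12 newtons, without ramming it, so that I can put the screws in: finish while you are still holding it pressed. Leave the narrow duct, the screw tray, the screwdriver and the carton where they are.

Things in the scene. Friction and masses are not known exactly. Their poses are not given: they have to be found in the camera images.
- wide_duct: the loose light-grey slotted wiring duct to fit: rigid plastic U-channel, open on top, 200 long, 40 wide, 60 high (mm), about 0.16 kg, comb walls 2.5 thick, standing on its base on the bench. Origin: centre of its underside; x along its length, z up. Both ends alike: either may be butted. Floor slots 60 either side of the middle, 10 along by 16 across. Can be gripped from above across its width
- fitted_duct: the same duct section, 380 long, 40 wide, 60 high, rigidly screwed down along the plate's right-hand edge. Origin: centre of its underside, on the plate's upper face; x along its length. Its side wall facing +y, 20 mm from its middle, is the stop to press against
- butt (a point): where the marked line meets the fitted duct's wall, at the plate's upper face (3 mm above the bench). Axes as the plate's: +y points out of the wall along the line, x along the wall, z up; the wall is the plane y = 0. The wide duct's fitted place: lengthwise along y, its middle (origin) at y = +100 mm, x = 0, z = 0. 6 mm tapped holes on the line at y = 40 and 160
- plate: galvanised steel plate fixed on the bench, 380 (x) by 400 (y) by 3 mm, yaw up to 0.3 rad either way. Origin: centre of its underside. The marked line runs along y at x = 0. Parallel to it: 35 mm mounting rails, 7.5 high, at x = -125 and +125; the near one (-125) carries six white breakers, x -168 to -82, y -93 to +30, up to 82 above it. Weight or push on the plate makes friction
- narrow_duct: a loose narrower duct, 200 long, 25 wide, 40 high, lying near the wide one (they may swap places); leave it alone. Origin: centre of its underside, x along its length
- screw_tray: black open tray of screws and washers, 120 by 90 by 28; leave it alone. Origin: centre of its underside
- screwdriver: screwdriver lying on the bench, about 210 long; leave it alone
- breaker_carton: open cardboard carton of breakers, 200 by 120 by 85; leave it alone. Origin: centre of its underside
Mind the look-alikes: they are no part of the job. Leave any orange look-alike of the wide_duct alone.

How it is judged:
By the outcome, as a careful person would: the job done as asked, in the order asked, and still so for the second after the job is handed in, while the arm keeps its last pose, push and grip.
It also fails if it takes over 51 s, if anything falls off the work surface, if the arm or the gripper's body presses on something with over 40 N, if the wrist force passes 120 N, or if a joint passes its speed limit or range.

## Working session

There is one attempt and no reset: what is moved stays moved. The work goes in short steps, Python scripts to look and compute and a shell command to move; the robot and the scene stay as the last step left them, time stands still between calls to the robot, and variables do not carry over. Pictures are saved under pics/ and viewed, and the job is handed in when it is done.

```bash
ls; mkdir -p pics; python3 - <<'E'
from cell import env,eyes,recognise,trace
import cv2
print(env.state())
for n in ("scene","top"):
    c=eyes.capture(n); cv2.imwrite(f"pics/{n}0.png",c["img"][:,:,::-1])
    for q in ("wide_duct","fitted_duct","narrow_duct","plate"):
        print(n,q,[(r["score"],r["box"]) for r in recognise(q,n)][:4])
E
```

```text
pics
{'clock': 0.0, 'q': array([-72.81066255,  33.03296828,   1.42150896,  82.38640013,
        -0.86017157,  64.68790165,  -3.23799353]), 'qd': array([ 0.05183231,  0.0143381 ,  0.0340259 , -0.05527024,  0.01597455,
       -0.01251773, -0.1108964 ]), 'tau': array([ 8.39201330e-04, -7.65764380e+01,  2.25102536e+00, -2.85959047e+01,
        1.53153454e-02,  1.30867676e-02,  7.72256499e-06]), 'tool_pos': array([252.55747058, 625.47097363, 230.43849436]), 'tool_rot': array([[-9.27260781e-01,  3.74415692e-01, -5.77703404e-04],
       [ 3.74416133e-01,  9.27259425e-01, -1.58662132e-03],
       [-5.83749932e-05, -1.68751320e-03, -9.99998574e-01]]), 'contact_force': array([ 0.19186934, -0.37554919,  0.87057694]), 'wrist_torque': array([-0.04761478, -0.02717836,  0.02738301]), 'gripper_width': 85.54351311675036}
scene wide_duct [(0.85, [462.0, 116.6, 479.5, 163.1]), (0.36, [385.8, 178.5, 447.1, 195.9])]
scene fitted_duct [(0.83, [221.6, 166.5, 241.9, 279.2])]
scene narrow_duct [(0.86, [384.1, 178.2, 446.1, 196.5])]
scene plate [(0.91, [215.5, 165.8, 357.3, 279.5])]
top wide_duct [(0.72, [215.7, 224.6, 268.4, 249.8]), (0.57, [144.4, 196.5, 188.1, 248.1]), (0.56, [298.7, 140.4, 421.7, 254.0])]
top fitted_duct [(0.68, [389.3, 153.7, 418.2, 257.9])]
top narrow_duct [(0.95, [220.4, 173.3, 277.2, 194.0]), (0.29, [212.1, 224.7, 267.6, 247.2])]
top plate [(0.87, [300.9, 140.5, 421.7, 257.8])]
```

View pics/scene0.png

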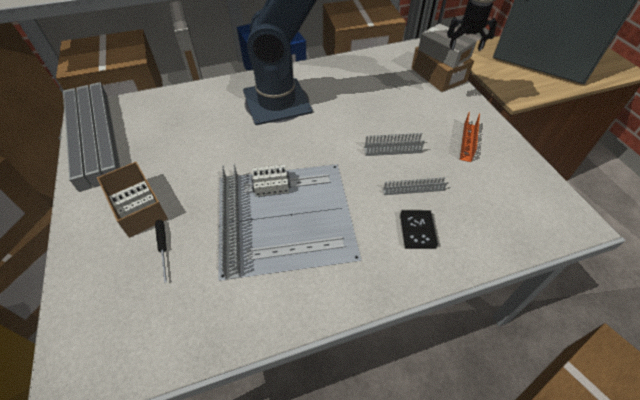

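View pics/top0.png

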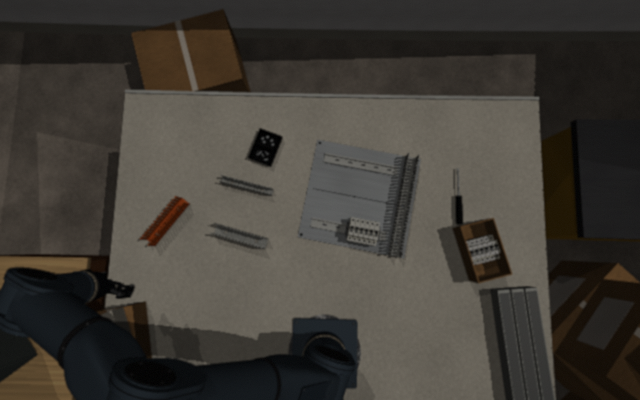

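The top view shows the plate at (360,198) with the fitted duct on its right. The wide duct is probably at (240,236), the narrow one at (247,186) and an orange look-alike at (165,222). I'll check the sizes with depth.

```bash
cat > h.py <<'E'
import numpy as np, cv2
from cell import env,eyes,recognise,trace
def cloud(c,mask=None):
    d=c["depth"]; m=(d>0) if mask is None else (d>0)&mask
    v,u=np.nonzero(m)
    p=cv2.undistortPoints(np.stack([u,v],1).astype(np.float64)[:,None],c["camera_matrix"],np.array(c["D"],float))[:,0]
    z=d[v,u]; P=np.c_[p*z[:,None],z,np.ones(len(z))]
    return (np.linalg.inv(c["world_to_cam"])@P.T).T[:,:3],u,v
def proj(c,X):
    X=np.atleast_2d(X).astype(float); T=np.array(c["world_to_cam"])
    r,_=cv2.Rodrigues(T[:3,:3]); return cv2.projectPoints(X,r,T[:3,3],c["camera_matrix"],np.array(c["D"],float))[0][:,0]
def onplane(c,uv,z):
    p=cv2.undistortPoints(np.array(uv,float).reshape(-1,1,2),c["camera_matrix"],np.array(c["D"],float))[:,0]
    T=np.linalg.inv(c["world_to_cam"]); d=np.c_[p,np.ones(len(p))]@T[:3,:3].T; o=T[:3,3]
    return o+d*((z-o[2])/d[:,2])[:,None]
def rect(P):
    r=cv2.minAreaRect(P[:,:2].astype(np.float32)); return r
E
python3 - <<'E'
from h import *
c=eyes.capture("top"); P,u,v=cloud(c)
for n,b in (("wide",(203,218,275,255)),("narrow",(212,170,280,200)),("fitted",(385,150,420,260)),("plate",(297,138,421,258))):
    m=(u>b[0])&(u<b[2])&(v>b[1])&(v<b[3])
    Q=P[m]
    print(n,[np.round(np.percentile(Q[:,2],k)) for k in (1,20,50,80,95,99,100)])
    for t in (8,25):
        h=Q[Q[:,2]>t]
        if len(h)>5: print(t,len(h),rect(h), h[:,2].max())
c=eyes.capture("scene"); P,u,v=cloud(c)
for n,b in (("wide",(350,125,435,160)),("narrow",(376,172,455,200)),("plate",(205,160,365,285))):
    m=(u>b[0])&(u<b[2])&(v>b[1])&(v<b[3])
    Q=P[m]
    print(n,[np.round(np.percentile(Q[:,2],k)) for k in (1,20,50,80,95,99,100)])
    for t in (8,25):
        h=Q[Q[:,2]>t]
        if len(h)>5: print(t,len(h),rect(h), h[:,2].max())
w=eyes.capture("wrist"); T=np.linalg.inv(w["world_to_cam"]); s=env.state()
R=s["tool_rot"]; print("cam in tool",R.T@(T[:3,3]-s["tool_pos"]),R.T@T[:3,:3],w["camera_matrix"])
cv2.imwrite("pics/w0.png",w["img"][:,:,::-1])
E
```

```text
wide [np.float64(-7.0), np.float64(-2.0), np.float64(0.0), np.float64(3.0), np.float64(21.0), np.float64(60.0), np.float64(63.0)]
8 149 ((410.0231628417969, 323.98388671875), (211.5875701904297, 105.29681396484375), 86.80162048339844) 62.77420091188765
25 127 ((404.74676513671875, 317.2701110839844), (192.96104431152344, 39.92734909057617), 75.28653717041016) 62.77420091188765
narrow [np.float64(-7.0), np.float64(-3.0), np.float64(0.0), np.float64(3.0), np.float64(34.0), np.float64(41.0), np.float64(45.0)]
8 176 ((594.4932250976562, 310.9837341308594), (208.78118896484375, 26.17447853088379), 76.7851791381836) 45.39129161632877
25 126 ((593.0302734375, 304.1097717285156), (193.68836975097656, 25.730098724365234), 76.8304214477539) 45.39129161632877
fitted [np.float64(-6.0), np.float64(-0.0), np.float64(3.0), np.float64(9.0), np.float64(58.0), np.float64(64.0), np.float64(69.0)]
8 834 ((533.7056274414062, -272.6942138671875), (123.32395935058594, 382.29949951171875), 87.52440643310547) 69.27612092278537
25 445 ((529.906982421875, -277.22296142578125), (41.65993881225586, 373.262145996
[... 1201 characters left out ...]
.0), np.float64(1.0), np.float64(3.0), np.float64(6.0), np.float64(53.0), np.float64(73.0), np.float64(83.0)]
8 2686 ((563.930419921875, -128.5170440673828), (377.849365234375, 381.63165283203125), 77.42477416992188) 83.34474842871998
25 1654 ((545.6525268554688, -195.41012573242188), (208.9989013671875, 378.37445068359375), 79.64331817626953) 83.34474842871998
cam in tool [  84.69212995    0.51025397 -143.09446241] [[-8.64285854e-04 -9.45273645e-01 -3.26277472e-01]
 [ 9.99999480e-01 -6.40103234e-04 -7.94454748e-04]
 [ 5.42125870e-04 -3.26277989e-01  9.45273706e-01]] [[334.45551072   0.         321.09787846]
 [  0.         334.45551072 198.49141064]
 [  0.           0.           1.        ]]
```

View pics/w0.png

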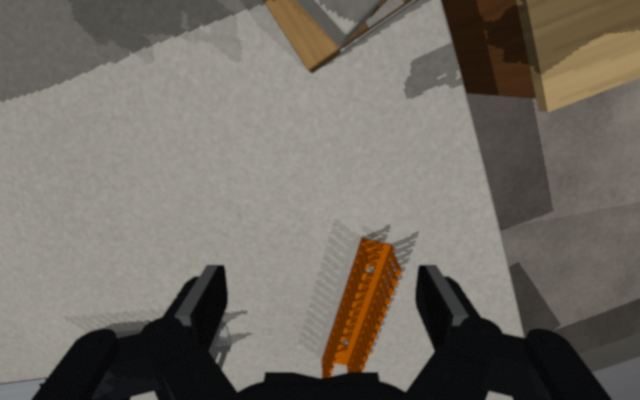

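```bash
cat >> h.py <<'E'
from scipy.spatial.transform import Rotation as Ro
def target_rot(yaw):  # tool y at world angle yaw(deg), z down
    a=np.deg2rad(yaw); y=np.array([np.cos(a),np.sin(a),0]); z=np.array([0,0,-1.]); return np.c_[np.cross(y,z),y,z]
def plan(pos,yaw,n,hand,start=None):
    s=env.state() if start is None else start
    p=np.array(s["tool_pos"]); R=np.array(s["tool_rot"]); G=target_rot(yaw)
    rv=Ro.from_matrix(R.T@G).as_rotvec(); dp=(np.array(pos)-p)/n; out=[]
    for i in range(n):
        Ri=R@Ro.from_rotvec(rv*i/n).as_matrix()
        out.append([*np.round(Ri.T@dp,1).tolist(),*np.round(np.rad2deg(rv)/n,2).tolist(),hand])
    print(str(out).replace(" ",""))
def st():
    s=env.state(); R=s["tool_rot"]
    print("t",round(s["clock"],2),"pos",np.round(s["tool_pos"],1),"yaw",round(np.degrees(np.arctan2(R[1,1],R[0,1])),2),"F",np.round(s["contact_force"],2),"w",round(s["gripper_width"],1),"tilt",np.round(R[:,2],4)); return s
E
python3 -c "
from h import *
plan([405,318.5,170],-14.7,10,-1)"
```

```text
[[-25.6,-22.8,6.1,0.0,0.0,8.27,-1],[-28.6,-18.9,6.1,0.0,0.0,8.27,-1],[-31.1,-14.6,6.1,0.0,0.0,8.27,-1],[-32.8,-9.9,6.1,0.0,0.0,8.27,-1],[-33.9,-5.1,6.1,0.0,0.0,8.27,-1],[-34.3,-0.2,6.1,0.0,0.0,8.27,-1],[-34.0,4.8,6.1,0.0,0.0,8.27,-1],[-32.9,9.6,6.1,0.0,0.0,8.27,-1],[-31.2,14.2,6.1,0.0,0.0,8.27,-1],[-28.8,18.6,6.1,0.0,0.0,8.27,-1]]
```

```bash
python3 -m pendant '[[-25.6,-22.8,6,0,0,8.27,-1],[-28.6,-18.9,6,0,0,8.27,-1],[-31.1,-14.6,6,0,0,8.27,-1],[-32.8,-9.9,6,0,0,8.27,-1],[-33.9,-5.1,6,0,0,8.27,-1],[-34.3,-0.2,6,0,0,8.27,-1],[-34,4.8,6,0,0,8.27,-1],[-32.9,9.6,6,0,0,8.27,-1],[-31.2,14.2,6,0,0,8.27,-1],[-28.8,18.6,6,0,0,8.27,-1]]' 40
python3 - <<'E'
from h import *
w=eyes.capture("wrist"); st(); cv2.imwrite("pics/w1.png",w["img"][:,:,::-1])
for q in ("wide_duct","narrow_duct"): print(q,[(r["score"],r["box"]) for r in recognise(q,"wrist")])
P,u,v=cloud(w); m=(v<330)&(P[:,2]>48)&(P[:,2]<75)&(abs(P[:,0]-405)<100); Q=P[m]
print(len(Q),rect(Q),np.percentile(Q[:,2],[5,50,95]))
E
```

```text
clock: 1.65
tool_pos: [405.6, 317.6, 171.4]
tool_rot: [[0.259, 0.966, 0.001], [0.966, -0.259, 0.001], [0.001, 0.0, -1.0]]
contact_force: [0.0, 0.2, -1.4]
gripper_width: 85.2
t 1.7 pos [408.  311.3 170.9] yaw -15.89 F [ 1.51 -6.92 -0.88] w 85.6 tilt [ 0.0012 -0.003  -1.    ]
wide_duct [(0.6, [292.0, 61.6, 347.2, 297.6])]
narrow_duct [(0.67, [487.7, 16.2, 580.0, 252.3])]
2235 ((403.74285888671875, 319.0087585449219), (196.12371826171875, 40.15528869628906), 75.34329986572266) [53.00731446 58.3972163  61.33847489]
```

View pics/w1.png

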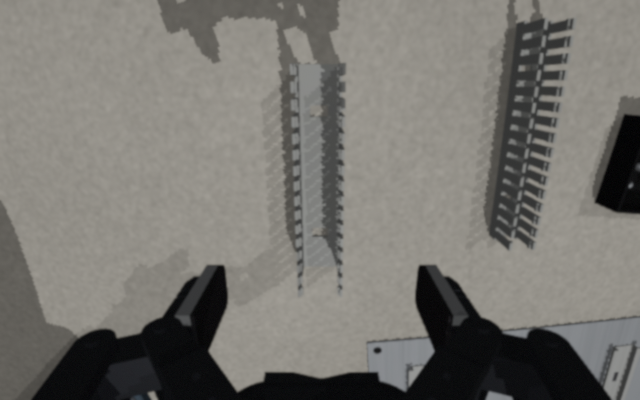

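The wrist view confirms the wide duct at (318,180): 40 mm wide, about 60 mm high, yaw 75.3°. Before gripping it, I'll go over the plate to measure the line and wall.

```bash
python3 -c "
from h import *
st()
plan([550,-120,250],-10,10,-1)"
```

```text
t 1.8 pos [406.  316.5 171.4] yaw -14.94 F [-0.66  0.69 -0.11] w 85.4 tilt [ 3.e-04 -8.e-04 -1.e+00]
[[-38.5,25.2,-7.8,0.0,0.0,-0.49,-1],[-38.7,24.8,-7.8,0.0,0.0,-0.49,-1],[-38.9,24.5,-7.8,0.0,0.0,-0.49,-1],[-39.1,24.2,-7.8,0.0,0.0,-0.49,-1],[-39.3,23.8,-7.8,0.0,0.0,-0.49,-1],[-39.5,23.5,-7.8,0.0,0.0,-0.49,-1],[-39.7,23.1,-7.8,0.0,0.0,-0.49,-1],[-39.9,22.8,-7.9,0.0,0.0,-0.49,-1],[-40.1,22.5,-7.9,0.0,0.0,-0.49,-1],[-40.3,22.1,-7.9,0.0,0.0,-0.49,-1]]
```

```bash
python3 -m pendant '[[-38.5,25.2,-8,0,0,-0.5,-1],[-38.7,24.8,-8,0,0,-0.5,-1],[-38.9,24.5,-8,0,0,-0.5,-1],[-39.1,24.2,-8,0,0,-0.5,-1],[-39.3,23.8,-8,0,0,-0.5,-1],[-39.5,23.5,-8,0,0,-0.5,-1],[-39.7,23.1,-8,0,0,-0.5,-1],[-39.9,22.8,-8,0,0,-0.5,-1],[-40,22.5,-8,0,0,-0.5,-1],[-40.3,22,-8,0,0,-0.5,-1]]'
python3 -m pendant '[[0,0,0,0,0,0,-1],[0,0,0,0,0,0,-1],[0,0,0,0,0,0,-1]]'
python3 - <<'E'
from h import *
w=eyes.capture("wrist"); st(); cv2.imwrite("pics/w2.png",w["img"][:,:,::-1])
np.save("w2.npy",w,allow_pickle=True)
for q in ("fitted_duct","plate"): print(q,[(r["score"],r["box"]) for r in recognise(q,"wrist")])
P,u,v=cloud(w); print(np.percentile(P[:,2],[5,30,50]))
t=trace("fitted_duct","wrist")
P,u,v=cloud(w,t[0]["pixels"]); Q=P[(P[:,2]>55)&(P[:,2]<72)]
print(len(Q),rect(Q),np.percentile(Q[:,2],[5,50,95]))
E
```

```text
clock: 2.8
tool_pos: [552.1, -117.6, 252.0]
tool_rot: [[0.164, 0.986, 0.001], [0.986, -0.164, 0.001], [0.001, 0.001, -1.0]]
contact_force: [0.5, 1.3, 0.3]
gripper_width: 85.7
clock: 3.1
tool_pos: [551.1, -115.1, 251.0]
tool_rot: [[0.166, 0.986, -0.0], [0.986, -0.166, 0.001], [0.001, -0.001, -1.0]]
contact_force: [0.3, -0.0, -0.2]
gripper_width: 85.1
t 3.15 pos [ 551.1 -114.9  251. ] yaw -9.5 F [-0.62  0.71  0.46] w 85.6 tilt [-6.0e-04  1.1e-03 -1.0e+00]
fitted_duct [(0.72, [168.3, 266.3, 486.7, 321.3])]
plate [(0.87, [147.4, 0.0, 511.2, 322.9])]
[-0.52095447  0.76320475  2.20950945]
1563 ((529.2642822265625, -276.676025390625), (42.277381896972656, 373.07122802734375), 80.08236694335938) [55.78332164 60.94586551 64.20727944]
```

View pics/w2.png

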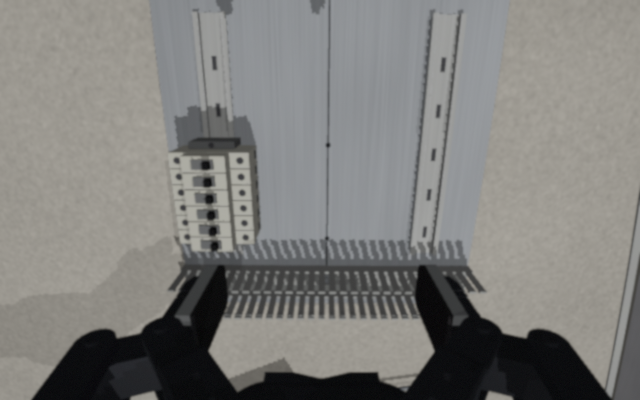

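Both tapped holes show at (328,145) and (327,239). The marked line runs through x≈328, with the fitted duct's wall at y≈262.

```bash
python3 - <<'E'
from h import *
w=np.load("w2.npy",allow_pickle=True).item()
g=cv2.cvtColor(w["img"],cv2.COLOR_RGB2GRAY).astype(float)
def dark(u,v,r=3):
    p=g[v-r:v+r+1,u-r:u+r+1]; b=np.clip(np.percentile(p,60)-15-p,0,None)
    yy,xx=np.mgrid[-r:r+1,-r:r+1]; return u+(b*xx).sum()/b.sum(),v+(b*yy).sum()/b.sum()
# line
pts=[]
for r in list(range(15,135,6))+list(range(155,228,6)):
    s=g[r,318:340]; b=np.clip(np.median(s)-12-s,0,None)
    if b.sum()>0: pts.append((318+(b*np.arange(22)).sum()/b.sum(),r))
L=onplane(w,pts,3); vx,vy,x0,y0=cv2.fitLine(L[:,:2].astype(np.float32),cv2.DIST_HUBER,0,.01,.01).ravel()
print("line dir",np.degrees(np.arctan2(vy,vx)),x0,y0)
h=onplane(w,[dark(328,145),dark(327,239)],3); print(h, np.linalg.norm(h[0]-h[1]),np.degrees(np.arctan2(*(h[0]-h[1])[[1,0]])))
yp=(h[0]-h[1])/np.linalg.norm(h[0]-h[1])
for k in h: 
    print("line offset of hole", (k[0]-x0)*vy-(k[1]-y0)*vx)
mid=h.mean(0); print("mid->duct centre",mid, "butt",mid-100*yp)
P,u,v=cloud(w); 
xp=np.array([yp[1],-yp[0],0]); D=P-(mid-100*yp); y=D@yp; x=D@xp
m=(abs(x)<170)&(abs(y)<60)&(P[:,2]>58)&(P[:,2]<70)
print("duct top y hist",np.histogram(y[m],bins=np.arange(-52,12,4)))
pl=onplane(w,[(328,262)],3); print((pl-(mid-100*yp))@yp)
E
```

```text
line dir 80.10268 566.44946 -66.65268
[[ 560.71239406  -99.78794045    3.        ]
 [ 539.84337323 -219.07304409    3.        ]] 121.09687024040277 80.07649132734991
line offset of hole 0.043700951014367995
line offset of hole -0.011655937815994832
mid->duct centre [ 550.27788365 -159.43049227    3.        ] butt [ 533.04455566 -257.93436228    3.        ]
duct top y hist (array([  0,   0,   2, 487, 288,   0,   0,   0,   0,   0,   0,   2, 315,
       271,   0]), array([-52, -48, -44, -40, -36, -32, -28, -24, -20, -16, -12,  -8,  -4,
         0,   4,   8]))
[4.66316315]
```

```bash
python3 -c "
from h import *
s=st()
plan([404.2,319,110],-14.7,10,-1)"
```

```text
t 3.3 pos [ 551.1 -115.5  251.2] yaw -9.54 F [ 1.07 -0.24  0.57] w 85.1 tilt [-2.e-04  5.e-04 -1.e+00]
[[40.4,-21.7,14.1,-0.0,-0.0,0.52,-1],[40.2,-22.0,14.1,-0.0,-0.0,0.52,-1],[40.0,-22.4,14.1,-0.0,-0.0,0.52,-1],[39.8,-22.8,14.1,-0.0,-0.0,0.52,-1],[39.6,-23.1,14.1,-0.0,-0.0,0.52,-1],[39.4,-23.5,14.1,-0.0,-0.0,0.52,-1],[39.2,-23.8,14.1,-0.0,-0.0,0.52,-1],[39.0,-24.2,14.1,-0.0,-0.0,0.52,-1],[38.7,-24.5,14.1,-0.0,-0.0,0.52,-1],[38.5,-24.9,14.1,-0.0,-0.0,0.52,-1]]
```

```bash
python3 -m pendant '[[40.4,-21.7,8,0,0,0.52,-1],[40.2,-22,8,0,0,0.52,-1],[40,-22.4,14,0,0,0.52,-1],[39.8,-22.8,14,0,0,0.52,-1],[39.6,-23.1,16,0,0,0.52,-1],[39.4,-23.5,16,0,0,0.52,-1],[39.2,-23.8,16,0,0,0.52,-1],[39,-24.2,16,0,0,0.52,-1],[38.7,-24.5,16,0,0,0.52,-1],[38.5,-24.9,16,0,0,0.52,-1]]'
python3 -m pendant '[[0,0,0,0,0,0,-1],[0,0,0,0,0,0,-1],[0,0,0,0,0,0,-1],[0,0,0,0,0,0,-1]]'
python3 - <<'E'
from h import *
w=eyes.capture("wrist"); st(); cv2.imwrite("pics/w3.png",w["img"][:,:,::-1])
P,u,v=cloud(w); m=(v<330)&(P[:,2]>48)&(P[:,2]<75)&(abs(P[:,0]-405)<100); Q=P[m]
print(len(Q),rect(Q),np.percentile(Q[:,2],[5,50,95]))
plan([404,319,20],-14.7,6,-1)
E
```

```text
clock: 4.3
tool_pos: [404.1, 320.1, 110.9]
tool_rot: [[0.256, 0.967, 0.0], [0.967, -0.256, 0.001], [0.001, 0.0, -1.0]]
contact_force: [1.0, 0.2, -0.4]
gripper_width: 85.5
clock: 4.7
tool_pos: [406.2, 316.6, 111.9]
tool_rot: [[0.259, 0.966, 0.001], [0.966, -0.259, 0.0], [0.0, 0.001, -1.0]]
contact_force: [-0.5, -0.5, -0.3]
gripper_width: 85.2
t 4.75 pos [406.3 316.7 111.9] yaw -15.01 F [ 0.48 -1.02  0.35] w 85.9 tilt [ 8.e-04  4.e-04 -1.e+00]
3510 ((404.5227355957031, 322.15283203125), (189.96295166015625, 40.38972473144531), 75.33556365966797) [52.88701496 58.44439541 61.26573835]
[[0.3,-0.5,15.3,0.01,-0.01,-0.05,-1],[0.3,-0.5,15.3,0.01,-0.01,-0.05,-1],[0.3,-0.5,15.3,0.01,-0.01,-0.05,-1],[0.3,-0.5,15.3,0.01,-0.01,-0.05,-1],[0.3,-0.5,15.3,0.01,-0.01,-0.05,-1],[0.3,-0.5,15.3,0.01,-0.01,-0.05,-1]]
```

View pics/w3.png

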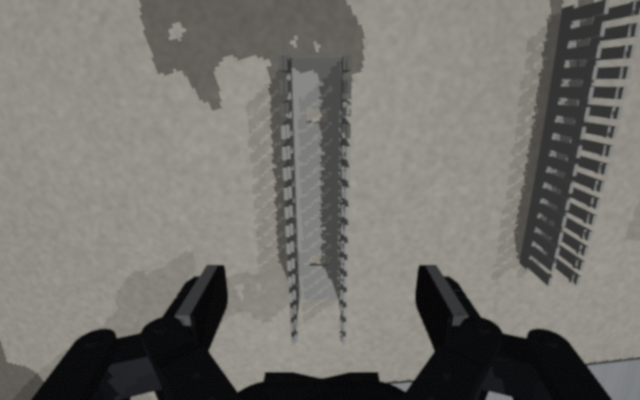

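```bash
python3 -m pendant '[[0.3,-0.5,15.3,0,0,-0.05,-1],[0.3,-0.5,15.3,0,0,-0.05,-1],[0.3,-0.5,15.3,0,0,-0.05,-1],[0.3,-0.5,15.3,0,0,-0.05,-1],[0.3,-0.5,15.3,0,0,-0.05,-1],[0.3,-0.5,15.3,0,0,-0.05,-1],[0,0,0,0,0,0,-1]]' 40
python3 -m pendant '[[0,0,0,0,0,0,0],[0,0,0,0,0,0,1],[0,0,0,0,0,0,1],[0,0,0,0,0,0,1],[0,0,0,0,0,0,1],[0,0,0,0,0,0,1],[0,0,0,0,0,0,1]]' 40
python3 -c "
from h import *
st()"
```

```text
clock: 5.45
tool_pos: [402.9, 319.0, 18.5]
tool_rot: [[0.253, 0.967, -0.002], [0.967, -0.253, -0.001], [-0.002, -0.001, -1.0]]
contact_force: [-0.1, -0.6, -1.1]
gripper_width: 85.6
clock: 6.15
tool_pos: [403.6, 320.4, 20.4]
tool_rot: [[0.252, 0.968, 0.001], [0.968, -0.252, 0.001], [0.001, 0.001, -1.0]]
contact_force: [-0.0, -1.2, 6.9]
gripper_width: 40.0
t 6.15 pos [403.6 320.4  20.4] yaw -14.61 F [-0.02 -1.19  6.89] w 40.0 tilt [ 0.0011  0.001  -1.    ]
```

```bash
python3 -m pendant '[[0,0,-20,0,0,0,1],[0,0,-30,0,0,0,1],[0,0,-40,0,0,0,1],[0,0,-40,0,0,0,1],[0,0,0,0,0,0,1]]'
python3 -c "
from h import *
st()
plan([557.2,-120,140],-9.9,10,1)"
```

```text
clock: 6.65
tool_pos: [405.2, 321.6, 154.2]
tool_rot: [[0.252, 0.968, 0.006], [0.968, -0.252, 0.006], [0.007, 0.004, -1.0]]
contact_force: [-0.2, 1.0, -1.4]
gripper_width: 39.4
t 6.65 pos [405.2 321.6 154.2] yaw -14.61 F [-0.24  0.99 -1.44] w 39.4 tilt [ 0.0057  0.0056 -1.    ]
[[-38.9,25.8,1.3,0.03,-0.04,-0.47,1],[-39.1,25.5,1.3,0.03,-0.04,-0.47,1],[-39.3,25.2,1.3,0.03,-0.04,-0.47,1],[-39.5,24.9,1.3,0.03,-0.04,-0.47,1],[-39.7,24.5,1.3,0.03,-0.04,-0.47,1],[-39.9,24.2,1.3,0.03,-0.04,-0.47,1],[-40.1,23.9,1.4,0.03,-0.04,-0.47,1],[-40.3,23.6,1.4,0.03,-0.04,-0.47,1],[-40.5,23.2,1.4,0.03,-0.04,-0.47,1],[-40.7,22.9,1.4,0.03,-0.04,-0.47,1]]
```

```bash
python3 -m pendant '[[-20,13,0,0,0,-0.4,1],[-39,25.5,1,0,0,-0.5,1],[-39.3,25.2,1,0,0,-0.5,1],[-39.5,24.9,1,0,0,-0.5,1],[-39.7,24.5,1,0,0,-0.5,1],[-39.9,24.2,1,0,0,-0.5,1],[-40,23.9,1,0,0,-0.5,1],[-40.3,23.6,1,0,0,-0.5,1],[-40.5,23.2,1,0,0,-0.5,1],[-40.7,22.9,1,0,0,-0.4,1]]'
python3 -m pendant '[[-19,12.5,0,0,0,0,1],[0,0,0,0,0,0,1],[0,0,0,0,0,0,1],[0,0,0,0,0,0,1]]'
python3 - <<'E'
from h import *
w=eyes.capture("wrist"); s=st(); cv2.imwrite("pics/w4.png",w["img"][:,:,::-1])
P,u,v=cloud(w); zt=s["tool_pos"][2]-20+60; m=(v<400)&(P[:,2]>zt-9)&(P[:,2]<zt+9)&(np.hypot(*(P[:,:2]-s["tool_pos"][:2]).T)<130); Q=P[m]
R=s["tool_rot"]; L=(Q-s["tool_pos"])@R
print(len(Q),rect(Q),rect(L), "max tool x",np.percentile(L[:,0],[1,99,99.8]))
plan([557.2,-120,40],-9.9,6,1)
E
```

```text
clock: 7.65
tool_pos: [547.8, -101.0, 139.9]
tool_rot: [[0.169, 0.986, -0.001], [0.986, -0.169, 0.0], [0.0, -0.001, -1.0]]
contact_force: [0.9, 0.6, -0.6]
gripper_width: 39.5
clock: 8.05
tool_pos: [556.4, -118.7, 140.0]
tool_rot: [[0.169, 0.986, -0.001], [0.986, -0.169, 0.001], [0.001, -0.001, -1.0]]
contact_force: [-0.1, -0.1, -1.4]
gripper_width: 39.7
t 8.1 pos [ 556.5 -118.5  140.2] yaw -9.68 F [ 0.06  0.81 -1.85] w 39.6 tilt [-8.e-04  9.e-04 -1.e+00]
10949 ((568.05224609375, -88.78462982177734), (131.98025512695312, 94.86624145507812), 60.69157409667969) ((31.27106285095215, 6.337100982666016), (131.98095703125, 94.86210632324219), 19.636316299438477) max tool x [-23.67130185  95.95812344  96.6150424 ]
[[-0.2,0.2,16.7,-0.01,-0.01,0.04,1],[-0.2,0.2,16.7,-0.01,-0.01,0.04,1],[-0.2,0.2,16.7,-0.01,-0.01,0.04,1],[-0.2,0.2,16.7,-0.01,-0.01,0.04,1],[-0.2,0.2,16.7,-0.01,-0.01,0.04,1],[-0.2,0.2,16.7,-0.01,-0.01,0.04,1]]
```

View pics/w4.png

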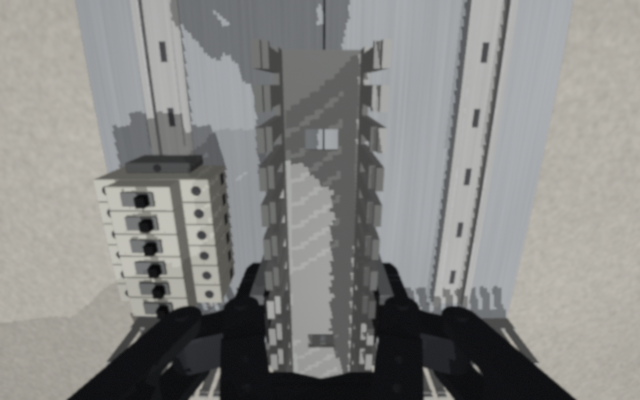

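The duct is held squarely with its rear slot at (322,140). Next, its yaw relative to the tool and the location of its underside.

```bash
python3 - <<'E'
from h import *
w=eyes.capture("wrist"); s=st(); R=s["tool_rot"]
P,u,v=cloud(w); L=(P-s["tool_pos"])@R
for sgn in (1,-1):
    m=(abs(sgn*L[:,1]-20)<6)&(L[:,0]>20)&(L[:,0]<98)&(L[:,2]<0)&(L[:,2]>-50)
    q=L[m]; print(sgn,m.sum(),"top z",[ (a,np.round(np.percentile(q[(q[:,0]>a)&(q[:,0]<a+15),2],3),1), np.round(np.percentile(sgn*q[(q[:,0]>a)&(q[:,0]<a+15)&(q[:,2]<-30),1],[5,95]),1)) for a in (25,40,55,70,82)])
m=(abs(L[:,1])<14)&(L[:,0]>55)&(L[:,0]<96)&(L[:,2]<40)&(L[:,2]>0)
q=L[m]; print("floor",np.polyfit(q[:,0],q[:,2],1),np.median(q[:,2]))
# slot rear: bright region
h=onplane(w,[(303,128),(338,128),(338,150),(306,150)],s["tool_pos"][2]-18); print(((h-s["tool_pos"])@R).round(1))
E
```

```text
t 8.15 pos [ 556.6 -118.6  140.3] yaw -9.67 F [-0.42  0.38 -1.37] w 39.6 tilt [-5.e-04  7.e-04 -1.e+00]
1 4218 top z [(25, np.float64(-40.5), array([15.1, 19.1])), (40, np.float64(-40.6), array([15.2, 19.3])), (55, np.float64(-40.5), array([15.1, 19. ])), (70, np.float64(-40.7), array([14.9, 19.1])), (82, np.float64(-40.7), array([15. , 19.2]))]
-1 4290 top z [(25, np.float64(-40.6), array([16.1, 20.3])), (40, np.float64(-40.7), array([16.1, 20.2])), (55, np.float64(-40.7), array([16.1, 20.3])), (70, np.float64(-40.8), array([16.1, 20.2])), (82, np.float64(-40.9), array([16.1, 20.3]))]
floor [-1.51757178e-03  1.77714337e+01] 17.661179745266473
[[64.7 -9.1 18. ]
 [64.7  7.5 18. ]
 [54.1  7.7 18. ]
 [54.1 -7.9 18. ]]
```

```bash
python3 -m pendant '[[-1,0.5,20,0,0,0.22,1],[0,0,22,0,0,0,1],[0,0,24,0,0,0,1],[0,0,24,0,0,0,1],[0,0,16,0,0,0,1],[0,0,4,0,0,0,1],[0,0,0,0,0,0,1],[0,0,0,0,0,0,1]]'
python3 - <<'E'
from h import *
w=eyes.capture("wrist"); cv2.imwrite("pics/w5.png",w["img"][:,:,::-1]); s=st()
b=np.array([550.3,-159.4]);a=np.radians(80.1);yp=np.array([np.cos(a),np.sin(a)]);xp=np.array([yp[1],-yp[0]])
d=s["tool_pos"][:2]-b; print("along",d@yp,"lateral",d@xp)
E
```

```text
clock: 8.95
tool_pos: [557.7, -121.0, 31.3]
tool_rot: [[0.173, 0.985, 0.001], [0.985, -0.173, -0.0], [0.0, 0.001, -1.0]]
contact_force: [0.7, -0.8, -1.9]
gripper_width: 39.5
t 9.0 pos [ 557.9 -121.1   31.5] yaw -9.99 F [-0.52 -1.48 -1.09] w 39.5 tilt [ 1.5e-03 -2.0e-04 -1.0e+00]
along 39.006312924451215 lateral 0.8940620137144262
```

View pics/w5.png

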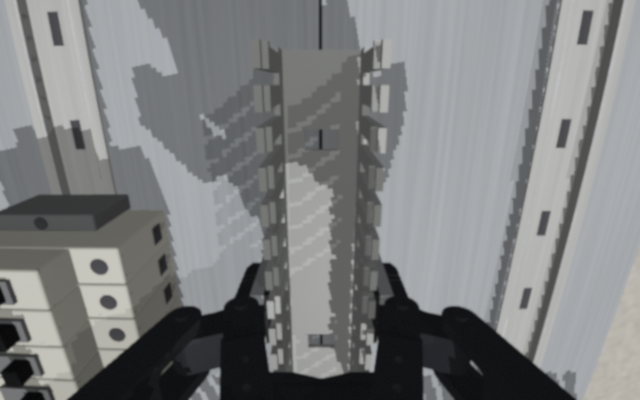

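```bash
python3 -m pendant '[[-8,0,3,0,0,0,1],[-8,0,3,0,0,0,1],[-4,0,1,0,0,0,1],[0,0,0,0,0,0,1],[0,0,0,0,0,0,1]]'
python3 -m pendant '[[0,0,0.5,0,0,0,1],[0,0,0,0,0,0,1]]'
python3 -m pendant '[[0,0,0.5,0,0,0,1],[0,0,0,0,0,0,1]]'
```

```text
clock: 9.5
tool_pos: [553.7, -141.2, 23.5]
tool_rot: [[0.174, 0.985, 0.0], [0.985, -0.174, 0.0], [0.0, 0.0, -1.0]]
contact_force: [-0.2, -0.3, -1.4]
gripper_width: 39.5
clock: 9.7
tool_pos: [553.8, -141.0, 23.4]
tool_rot: [[0.174, 0.985, 0.0], [0.985, -0.174, -0.0], [-0.0, 0.0, -1.0]]
contact_force: [-2.7, -1.1, 4.9]
gripper_width: 39.6
clock: 9.9
tool_pos: [553.8, -141.0, 23.4]
tool_rot: [[0.174, 0.985, 0.001], [0.985, -0.174, -0.0], [0.0, 0.001, -1.0]]
contact_force: [-3.6, -0.5, 11.6]
gripper_width: 39.3
```

```bash
python3 -m pendant '[[0,0,-0.8,0,0,0,1],[-5,0,0,0,0,0,1],[-5,0,0,0,0,0,1],[-3,0,0,0,0,0,1],[0,0,0,0,0,0,1],[0,0,0,0,0,0,1]]'
python3 -m pendant '[[-1,0,0,0,0,0,1],[-1,0,0,0,0,0,1],[0,0,0,0,0,0,1]]'
```

```text
clock: 10.5
tool_pos: [551.6, -154.7, 23.4]
tool_rot: [[0.175, 0.985, 0.0], [0.985, -0.175, -0.001], [-0.001, 0.001, -1.0]]
contact_force: [0.0, -1.6, 3.7]
gripper_width: 39.7
clock: 10.8
tool_pos: [551.5, -155.0, 23.4]
tool_rot: [[0.173, 0.985, 0.0], [0.985, -0.173, 0.001], [0.001, 0.0, -1.0]]
contact_force: [0.4, 2.4, 5.7]
gripper_width: 39.8
```

```bash
python3 -m pendant '[[0,0,0,0,0,0,1],[0,0,0,0,0,0,1]]'
python3 - <<'E'
from h import *
w=eyes.capture("wrist"); cv2.imwrite("pics/w6.png",w["img"][:,:,::-1]); s=st()
c=eyes.capture("scene"); cv2.imwrite("pics/s6.png",cv2.resize(c["img"][150:300,190:390,::-1],None,fx=4,fy=4,interpolation=cv2.INTER_CUBIC))
b=np.array([550.3,-159.4]);a=np.radians(80.1);yp=np.array([np.cos(a),np.sin(a)]);xp=np.array([yp[1],-yp[0]])
d=s["tool_pos"][:2]-b; print("along",d@yp,"lateral",d@xp)
E
```

```text
clock: 11.0
tool_pos: [551.5, -155.1, 23.4]
tool_rot: [[0.173, 0.985, 0.0], [0.985, -0.173, 0.001], [0.001, 0.0, -1.0]]
contact_force: [0.9, 3.0, 5.2]
gripper_width: 39.6
t 11.05 pos [ 551.5 -155.1   23.4] yaw -9.97 F [-0.19  2.64  4.3 ] w 39.5 tilt [ 4.e-04  6.e-04 -1.e+00]
along 4.486270849294882 lateral 0.4094834038552319
```

View pics/w6.png

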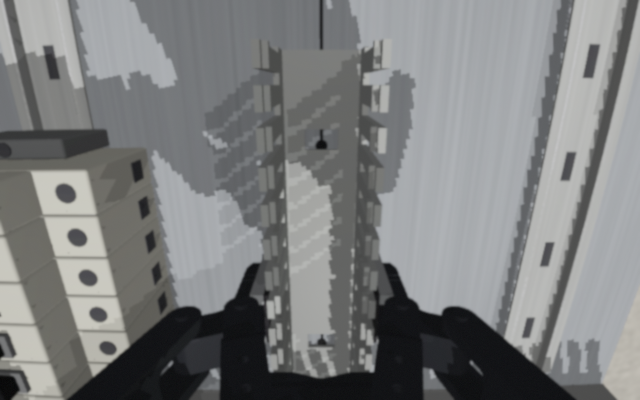

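View pics/s6.png

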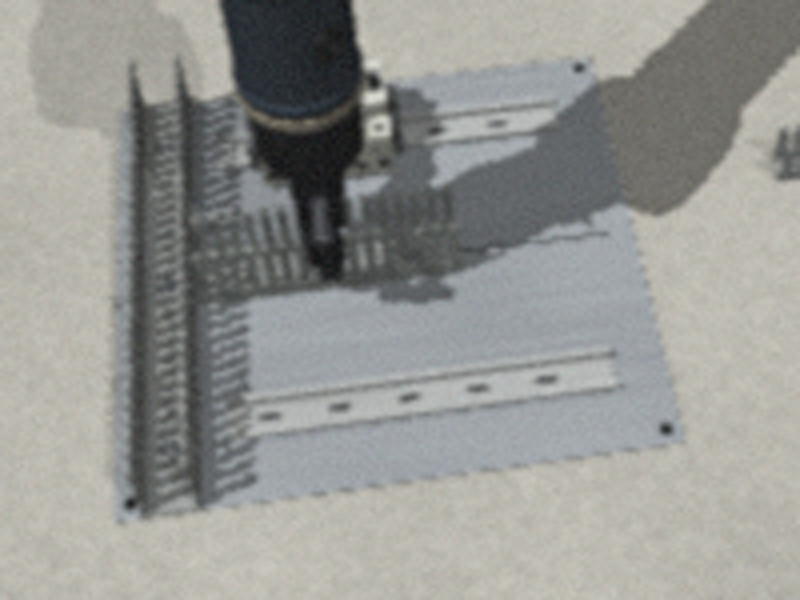

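Through the rear slot, the hole at (321,145) is still about 4 mm towards the wall, so this 3 N is sliding friction and the duct is not yet touching. I'll ease the downward load and continue.

```bash
python3 -m pendant '[[0,0,-0.3,0,0,0,1],[0,0,0,0,0,0,1]]'
python3 -m pendant '[[-1,0,0,0,0,0,1],[0,0,0,0,0,0,1],[0,0,0,0,0,0,1]]'
```

```text
clock: 11.3
tool_pos: [551.0, -155.5, 23.5]
tool_rot: [[0.174, 0.985, -0.0], [0.985, -0.174, 0.0], [0.0, -0.0, -1.0]]
contact_force: [0.7, 1.6, 1.6]
gripper_width: 39.5
clock: 11.6
tool_pos: [550.7, -156.8, 23.5]
tool_rot: [[0.174, 0.985, -0.0], [0.985, -0.174, -0.0], [-0.0, -0.0, -1.0]]
contact_force: [-0.2, -0.1, 0.5]
gripper_width: 39.2
```

```bash
python3 -m pendant '[[-0.5,0,0,0,0,0,1],[-0.5,0,0,0,0,0,1],[0,0,0,0,0,0,1]]'
python3 -m pendant '[[-0.5,0,0,0,0,0,1],[0,0,0,0,0,0,1]]'
python3 -m pendant '[[-0.5,0,0,0,0,0,1],[0,0,0,0,0,0,1]]'
```

```text
clock: 11.9
tool_pos: [550.6, -157.9, 23.5]
tool_rot: [[0.174, 0.985, -0.0], [0.985, -0.174, -0.0], [-0.0, -0.0, -1.0]]
contact_force: [-0.3, 0.1, -0.1]
gripper_width: 39.3
clock: 12.1
tool_pos: [550.6, -158.1, 23.5]
tool_rot: [[0.174, 0.985, -0.0], [0.985, -0.174, 0.0], [0.0, -0.0, -1.0]]
contact_force: [0.2, 1.1, -0.8]
gripper_width: 39.7
clock: 12.3
tool_pos: [550.6, -158.2, 23.6]
tool_rot: [[0.173, 0.985, -0.0], [0.985, -0.173, 0.001], [0.001, -0.0, -1.0]]
contact_force: [-0.6, 2.1, -0.5]
gripper_width: 39.5
```

Contact with the wall: the force now rises and the position has stopped. I'll build the push gently.

```bash
python3 -m pendant '[[-0.5,0,0.1,0,0,0,1],[-0.5,0,0.1,0,0,0,1],[0,0,0,0,0,0,1],[0,0,0,0,0,0,1]]'
python3 -m pendant '[[-0.5,0,0,0,0,0,1],[-0.5,0,0,0,0,0,1],[0,0,0,0,0,0,1],[0,0,0,0,0,0,1]]'
```

```text
clock: 12.7
tool_pos: [550.5, -158.2, 23.5]
tool_rot: [[0.173, 0.985, -0.0], [0.985, -0.173, 0.002], [0.002, -0.001, -1.0]]
contact_force: [-0.6, 6.4, 2.3]
gripper_width: 40.0
clock: 13.1
tool_pos: [550.4, -158.2, 23.5]
tool_rot: [[0.172, 0.985, -0.0], [0.985, -0.172, 0.003], [0.003, -0.001, -1.0]]
contact_force: [-0.7, 10.0, 3.9]
gripper_width: 40.0
```

```bash
python3 -m pendant '[[-0.5,0,-0.1,0,-0.15,0,1],[0,0,0,0,0,0,1],[0,0,0,0,0,0,1],[0,0,0,0,0,0,1],[0,0,0,0,0,0,1]]'
python3 - <<'E'
from h import *
F=[]
w=eyes.capture("wrist"); cv2.imwrite("pics/w7.png",w["img"][:,:,::-1])
for i in range(6):
    F.append(env.state()["contact_force"]); eyes.capture("wrist")
print(np.mean(F,0),np.std(F,0)); s=st()
a=np.radians(80.1);yp=np.array([np.cos(a),np.sin(a),0]);xp=np.array([yp[1],-yp[0],0])
print("push along",np.mean(F,0)@yp,"lat",np.mean(F,0)@xp,"torque",s["wrist_torque"])
P,u,v=cloud(w); D=P-np.array([550.3,-159.4,3]);x=D@xp;y=D@yp
m=(abs(x)<13)&(y>72)&(y<96)&(P[:,2]<12); print("floor rear slope",np.polyfit(y[m],P[m,2],1),np.median(P[m,2]))
for sg in(1,-1):
    m=(abs(sg*x-20)<6)&(P[:,2]>55)&(P[:,2]<72)&(y>20)&(y<99); q=np.c_[x,y,P[:,2]][m]
    print(sg,[(k,np.round(np.percentile(q[(q[:,1]>k)&(q[:,1]<k+15),2],97),1),np.round(np.median(q[(q[:,1]>k)&(q[:,1]<k+15),0]),1)) for k in (25,45,65,82)], q[:,1].max())
E
```

```text
clock: 13.6
tool_pos: [550.3, -158.2, 23.5]
tool_rot: [[0.172, 0.985, -0.001], [0.985, -0.172, 0.001], [0.001, -0.001, -1.0]]
contact_force: [0.6, 10.4, 2.5]
gripper_width: 39.1
[-0.21708551 10.86727995  3.00755022] [0.27525714 0.51568013 0.34803622]
t 13.95 pos [ 550.4 -158.2   23.5] yaw -9.88 F [-0.68 10.93  2.3 ] w 39.9 tilt [-1.e-03  7.e-04 -1.e+00]
push along 10.668135509494496 lat -2.0822546291692148 torque [2.06810859 0.03338063 0.02441082]
floor rear slope [4.24641715e-03 5.66344967e+00] 6.00519888232499
1 [(25, np.float64(64.1), np.float64(17.1)), (45, np.float64(64.4), np.float64(17.1)), (65, np.float64(64.4), np.float64(16.9)), (82, np.float64(64.5), np.float64(16.9))] 98.23343155277263
-1 [(25, np.float64(64.4), np.float64(-18.2)), (45, np.float64(64.4), np.float64(-18.1)), (65, np.float64(64.4), np.float64(-18.1)), (82, np.float64(64.7), np.float64(-18.2))] 98.16798806436941
```

View pics/w7.png

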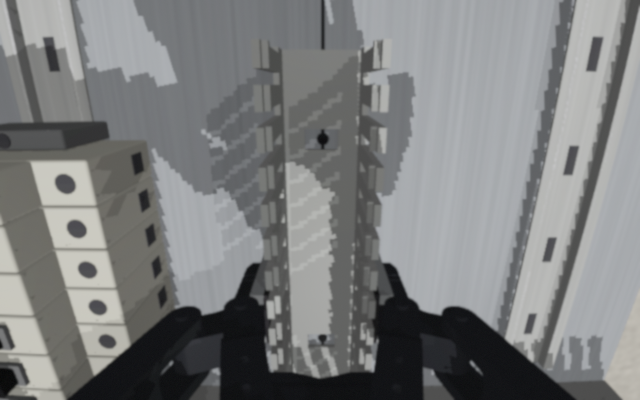

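```bash
python3 -m pendant '[[-0.3,-0.3,-0.1,0,0,0,1],[-0.3,0,0,0,0,0,1],[0,0,0,0,0,0,1],[0,0,0,0,0,0,1],[0,0,0,0,0,0,1],[0,0,0,0,0,0,1],[0,0,0,0,0,0,1]]'
python3 - <<'E'
from h import *
F=[]
for i in range(12):
    F.append(env.state()["contact_force"]); w=eyes.capture("wrist")
cv2.imwrite("pics/w8.png",w["img"][100:400,200:460,::-1].repeat(2,0).repeat(2,1))
s=st();a=np.radians(80.1);yp=np.array([np.cos(a),np.sin(a),0]);xp=np.array([yp[1],-yp[0],0]);F=np.array(F)
print("push",(F@yp).round(1),(F@yp).mean(),"lat",(F@xp).mean(),"z",F[:,2].mean())
E
```

```text
clock: 14.65
tool_pos: [550.3, -158.2, 23.5]
tool_rot: [[0.171, 0.985, -0.001], [0.985, -0.171, 0.001], [0.001, -0.001, -1.0]]
contact_force: [0.0, 13.0, 1.6]
gripper_width: 39.7
t 15.25 pos [ 550.3 -158.2   23.5] yaw -9.85 F [ 1.42 12.07  1.97] w 39.6 tilt [-6.0e-04  1.2e-03 -1.0e+00]
push [12.8 12.7 13.  11.8 12.2 12.6 11.8 11.5 12.4 11.2 11.4 12.9] 12.178346116154053 lat -1.049222602006288 z 1.8985628192291462
```

View pics/w8.png

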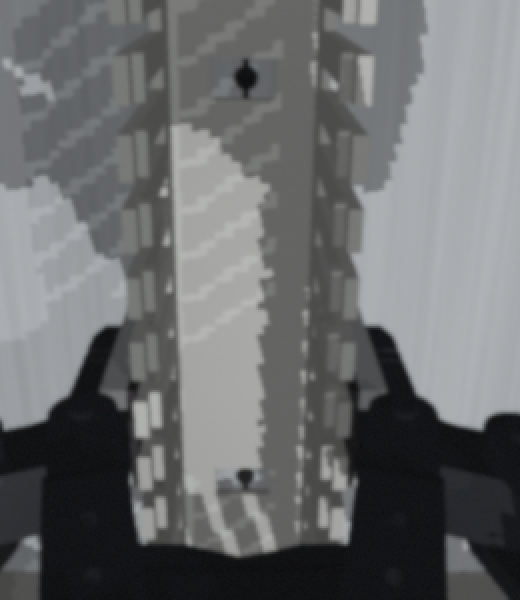

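Both holes show in their slots, at (245,77) and (245,478) in the enlarged crop. The push is holding at 12.2 N, so I'm handing in.

```bash
python3 -c "
from h import *
print(env.finish_job()); st()"
```

```text
the job is handed in; nothing more can be done
None
the job is handed in; nothing more can be done
```

The loose wide duct is on the plate along the marked line, with its end against the fitted duct's side wall. I handed the job in at about 15 s, with the arm still gripping and pressing it.

**Last checks:**
- **Push:** it averaged 12.2 N over 0.6 s (readings from 11.2 to 13.0 N), with about 1 N sideways and 2 N down. This is the force at the wrist; plate friction makes the force on the wall slightly uncertain.
- **Holes:** both tapped holes are visible through the two floor slots.
- **Alignment:** the duct's length is about 0.1° off the marked line, and it lies flat along the part I could see. The depth image put its outer end at 98 mm from the duct's planned middle instead of 100 mm, which is within camera error.

**During the slide:** the duct stuck briefly about 3 mm short of the wall because it was pressed too hard onto the plate. I eased the downward force, and it then slid freely into contact.

I did not touch the narrow duct, screw tray, screwdriver, carton or orange look-alike. I did not photograph them again at the end.

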